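# Set the showcard stand to its height mark and lock the cam lever

### The job

The post of the little showcard stand has sunk. Take it by its black head, draw it up until the lower edge of its red ring is level with the top of the clamp collar, and, holding it there, sweep the red cam lever counter-clockwise (seen from above) to its stop so that the clamp is fully closed; do not close the clamp on the post before it is at its mark. Finish still holding the post by its head at the mark with the lever closed, and leave the souvenirs round it where they stand.

Things in the scene. Friction and masses are not known exactly. Their poses are not given: they have to be found in the camera images.
- stand: fixed showcard stand: dark foot 112 mm across, 14 mm high, aluminium tube 26 mm across ending in a grey clamp collar 31 mm across, its top 130 mm above the table (a small block on one side reaches 27 mm from the axis). Origin: on the tube's axis at the foot's underside; z up. The tube's 18 mm bore has its floor 20 mm above the table
- collar_top (a point): centre of the clamp collar's top edge, on the tube's axis, 130 mm above the table; axes as stand
- post: sliding post, about 0.25 kg, loose in the tube: steel rod 16 mm across, 116 mm long, a round black head 36 mm across and 24 mm tall on it, on that a card clip 12 mm high. Origin: underside of the rod, z along the rod. At the start it stands on the tube's floor, the head's underside 6 mm above the collar. It slides and turns freely (1 mm play) and drops if let go while the lever is open
- head (a point): centre of the post's black head, 128 mm above the post's origin and 12 mm above the head's underside: the place to grip, across its 36 mm
- red_ring (a point): lower edge of the red ring (5 mm wide) round the post, on its axis, 80 mm above the post's origin; at the start hidden in the tube, 30 mm below the collar top. The post is at its mark when this point is level with collar_top. Thin black rings mark other lengths
- cam_lever (a joint): angle (rad) of the cam lever round the tube's axis: 0 = open, 0.8 = fully closed at its stop; grows counter-clockwise seen from above. Stays where it is left; moves with about 0.08 N m, stiffer over the last third, where the cam presses a brake shoe on the post (under 15 N at the grip)
- lever_grip (a point): centre of the lever's red upright grip, 34.5 mm from the tube's axis, 153 mm above the table; grip 10 mm thick along its motion, 25 to 44 mm from the axis, 23 mm up and down from here (top 46 mm above the collar). A dark arm and ring below it (43 mm across) turn on the collar. A finger holding the head sweeps the lever when the gripper turns about the post. Site x: outward from the axis
- house_cream: glazed ceramic house, cream walls and red roof, 32x39x60 mm; origin at the centre of its underside. Bystander
- house_blue: glazed ceramic house, pale blue walls and red roof, 32x39x68 mm; origin at the centre of its underside. Bystander
- house_orange: glazed ceramic house, orange walls and red roof, 32x39x76 mm; origin at the centre of its underside. Bystander
- globe_blue: snow globe on a dark blue base, 64 mm across, 72 mm tall; origin at the centre of its underside. Bystander
- globe_brown: snow globe on a brown base, 64 mm across, 72 mm tall; origin at the centre of its underside. Bystander
- boat: red toy sailing boat standing on the teal book at the right, 37x110x92 mm; origin at the centre of its underside. Bystander
Mind the look-alikes: they are no part of the job. Of the things like the post, leave any that is brown or purple; of the rest the larger one is meant.

How it is judged:
By the outcome, as a careful person would: the job done as asked, in the order asked, and still so for the second after the job is handed in, while the arm keeps its last pose, push and grip.
It also fails if it takes over 40 s, if anything falls off the work surface, if the arm or the gripper's body presses on something with over 40 N, if the wrist force passes 120 N, or if a joint passes its speed limit or range.

### The arm

A 6-joint arm with a two-finger parallel gripper is mounted at the origin on a cart in front of the work surface, level with it; the furniture and walls round the work are solid. World frame = base frame: x ahead of the robot, y to its left, z up, the work surface at z = 0. Lengths are in m, angles in rad, forces in N, time in s.
With the tool pointing down it reaches from about 0.3 to 0.775 m from the base axis. Payload 14.6 kg.
Tool frame: the origin (TCP) lies at the very end of the fingers, on their centre line; the grasp point (between the pads) lies 19 mm behind it; z points along the fingers, y is the line along which they close (so a half turn about z gives the same grasp; the last joint's range is limited). The gripper opens to 94 mm and grips with 3 to 60 N. Pads are 16 mm wide; open, the fingers measure 119 mm over their backs; the gripper's body (75 mm by 177 mm) begins 78 mm behind the grasp point.
Start: joints at [-1.354, 0.3, 1.521, -0, 1.321, -0.067], TCP at [0.154, -0.528, 0.205] pointing down, gripper open.
Joint ranges: [-3.03, 3.03], [-0.79, 2.21], [0.23, 2.52], [-1.04, 4.18], [0, 3.07], [-2.55, 2.55]. Speed limits (rad/s): [2.22, 2.22, 2.57, 3.14, 3.14, 3.14].

### API

Orientations are given as [roll, pitch, yaw] about the fixed x, y, z axes, in that order (R = Rz(yaw) Ry(pitch) Rx(roll)).
In Python, from station import ctrl gives the robot as it stands.
- The arm moves only by the shell command python3 -m pendant 'ROWS' [OPENING] [FORCE]. ROWS is JSON, a list of rows, each a list of 2 entries, a list of its own where there are three numbers: the shift along the world's x, y, z in cm, then the turn about the world's z in rad. A call has 1 to 20 rows; each row shifts and turns the commanded pose from where the row before left it; what a row does not reach is not made up. A row lasts 1/12 s, in which the tool goes at most 41.7 mm and 7.16 degrees, less where a joint would pass 70% of its speed; a pose out of reach is approached as far as the arm can. A call is refused whole if a number of a shift passes 4.17 or a number of a turn 0.125, either way. A call with a gripper value outside its range is refused whole. OPENING is the opening, from 0 (shut) to 1 (fully open), set as the call begins (- or left out, the last holds). The fingers move at their own pace and stop on an object; FORCE is the grip in N (left out, the last holds). Time passes only in rows, so rows that do not move let the fingers close. It gives the time, the measured TCP pose, the force, the opening and the grip force at its end, in the units of the state.
- ctrl.get_obs(): the state, without advancing time (a new reading comes with each control period).
- ctrl.camera(name): name is "scene" or "top" or "wrist"; returns a dict with "color" (480x640x3 uint8, red, green, blue), "intrinsics" (3x3 intrinsics, pixels), "camera_from_world" (4x4, takes a point from world to camera coordinates). Camera axes: x right, y down, z forward; pixel columns grow to the right and rows downward; lengths in m; the calibration is good to about 2 mm. The wrist camera is an equidistant fisheye: a pixel r from the principal point sees the ray r / f radians off the axis. A picture is of the moment at which its call begins. There is no depth.
- ctrl.hand_in(): hands the job in; it is judged then, once.
The state is a dict: "time_s": time; "qpos": joint angles; "joint_vel": joint speeds; "tau": joint torques, N m; "ee_pos": TCP position; "eef_rot": TCP orientation; "force": force on the tool from outside, world axes, zero at the start; "moment": the same for the moment, N m; "grip_width": finger opening in m; "grip_force": force on a finger pad.
Only numpy, scipy, OpenCV 4.12 (cv2) and the standard library are available. Lean on these libraries where they do the work, as an engineer would, in place of code of your own. Each camera call takes 0.05 s, during which the arm holds its last target. There are 200 camera calls.

## Working session

There is one attempt and no reset: what is moved stays moved. The work goes in short steps, Python scripts to look and compute and a shell command to move; the robot and the scene stay as the last step left them, time stands still between calls to the robot, and variables do not carry over. Pictures are saved under pics/ and viewed, at most 10 in all, crops included, and the job is handed in when it is done.

```bash
mkdir -p pics; ls; python3 - <<'E'
from station import ctrl
import cv2
for n in("scene","top"):
    c=ctrl.camera(n); cv2.imwrite(f"pics/{n}0.png",c["color"][:,:,::-1]); print(n,c["intrinsics"].tolist(),c["camera_from_world"].round(4).tolist())
o=ctrl.get_obs(); print(o)
E
```

```text
pics
scene [[587.9749345767967, 0.0, 322.64159710505646], [0.0, 587.9749345767967, 237.53804879826603], [0.0, 0.0, 1.0]] [[-0.6455, -0.7637, 0.0014, 0.2867], [-0.5632, 0.4748, -0.6763, 0.4466], [0.5159, -0.4373, -0.7366, 0.9425], [0.0, 0.0, 0.0, 1.0]]
top [[599.3823525597795, 0.0, 320.162494128477], [0.0, 599.3823525597795, 238.17133032099173], [0.0, 0.0, 1.0]] [[0.0052, -0.9999, 0.0113, -0.1091], [-0.9927, -0.0065, -0.1203, 0.595], [0.1203, -0.0106, -0.9927, 1.2748], [0.0, 0.0, 0.0, 1.0]]
{'time_s': 0.1, 'qpos': array([-1.35362860e+00,  3.00410672e-01,  1.52149248e+00,  4.01004245e-05,
        1.32075295e+00, -6.66077989e-02]), 'joint_vel': array([-0.0004551 ,  0.00106488, -0.00085164, -0.00011391,  0.00126567,
       -0.00115077]), 'tau': array([-2.61201569e-05, -5.32643509e+01, -3.53286195e+01,  7.08928099e-02,
        2.34254653e-02, -4.97758651e-05]), 'ee_pos': array([ 0.15394186, -0.52776849,  0.20495697]), 'eef_rot': array([-3.14053415e+00, -1.09538184e-04,  2.83765525e-01]), 'force': array([-0.08509927, -0.00656598,  0.18041431]), 'moment': array([0.04659018, 0.00752948, 0.01714603]), 'grip_force': 0.0, 'grip_width': 0.09387250856284665}
```

View pics/scene0.png

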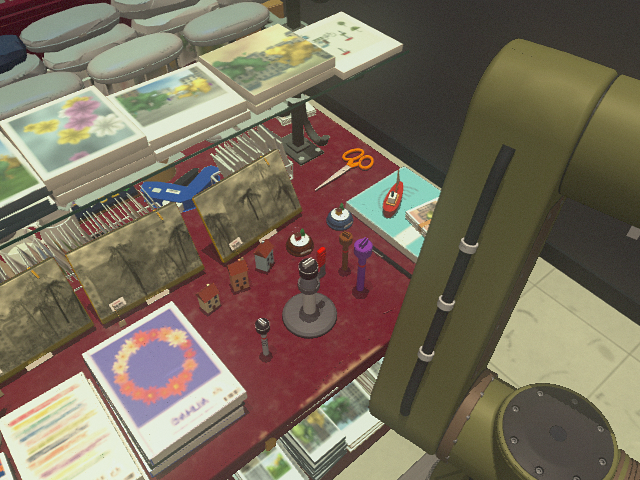

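View pics/top0.png

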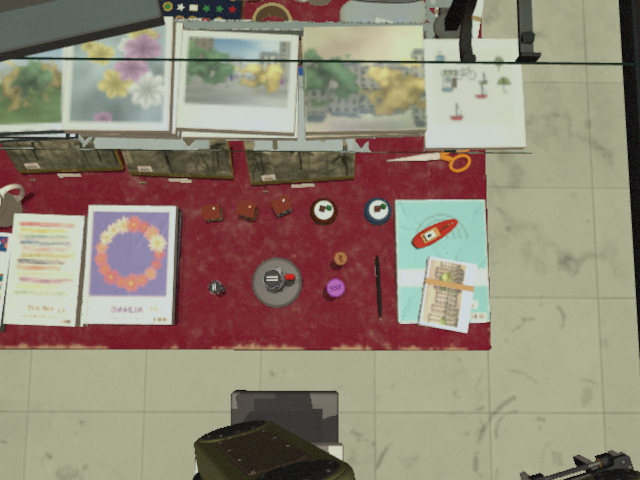

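The look-alikes are the grey and black post with red lever on the large foot (scene 308,268; top 273,280), a small black one (scene 263,325; top 216,288), a brown one (scene 346,240) and a purple one (scene 363,245). The large black one on the foot fits, since it is neither brown nor purple and is the larger of the other two. I'll confirm it in an enlarged crop.

```bash
cat > h.py <<'E'
from station import ctrl
import numpy as np, cv2
def cam(n):
    c=ctrl.camera(n); return c["color"],c["intrinsics"],c["camera_from_world"]
def atz(K,T,uv,z):
    d=T[:3,:3].T@np.linalg.solve(K,[uv[0],uv[1],1.]); o=-T[:3,:3].T@T[:3,3]
    return o+d*(z-o[2])/d[2]
def proj(K,T,p):
    q=K@(T[:3,:3]@np.array(p)+T[:3,3]); return q[:2]/q[2]
E
python3 - <<'E'
from h import *
a,K,T=cam("top"); b,K2,T2=cam("scene")
A=cv2.resize(a[235:325,235:325],(500,500),interpolation=cv2.INTER_CUBIC); B=cv2.resize(b[245:345,275:345],(300,429),interpolation=cv2.INTER_CUBIC)
im=np.zeros((500,800,3),np.uint8); im[:,:500]=A; im[:429,500:]=B
cv2.imwrite("pics/crop.png",im[:,:,::-1])
# foot: grey, low saturation pixels
hsv=cv2.cvtColor(a,cv2.COLOR_RGB2HSV); m=((hsv[...,1]<110)).astype(np.uint8)
m[:250]=0;m[315:]=0;m[:,:245]=0;m[:,310:]=0
c=max(cv2.findContours(m,0,1)[0],key=cv2.contourArea); e=cv2.fitEllipse(cv2.convexHull(c)); print(e, atz(K,T,e[0],.014))
f=atz(K,T,e[0],.014)
for z in(.014,.13,.148,.186): print(z,proj(K,T,[f[0],f[1],z]),proj(K2,T2,[f[0],f[1],z]))
for n,(im_,k,t) in dict(top=(a,K,T),scene=(b,K2,T2)).items():
    h=cv2.cvtColor(im_,cv2.COLOR_RGB2HSV); r=((h[...,0]<6)|(h[...,0]>174))&(h[...,1]>190)&(h[...,2]>170)
    r=r.astype(np.uint8)
    for s in cv2.connectedComponentsWithStats(r)[2:3]: pass
    nn,l,s,ce=cv2.connectedComponentsWithStats(r)
    for i in range(1,nn):
        if s[i,4]>15: print(n,s[i],ce[i])
print(atz(K,T,(290,277),.176))
E
```

```text
((276.6432189941406, 282.1462097167969), (50.29008865356445, 50.802085876464844), 49.47698974609375) [ 0.5000812  -0.01036109  0.014     ]
0.014 [276.64321899 282.14620972] [308.7707897  311.65367383]
0.13 [273.13765747 279.41183283] [307.7863287  275.77859369]
0.148 [272.53279159 278.94003073] [307.61980956 269.7104128 ]
0.186 [271.19414951 277.89587505] [307.25469118 256.40500899]
top [414 220  43  27 281] [434.74733096 232.14590747]
top [286 274   8   5  35] [289.51428571 276.17142857]
scene [317 247   8   6  30] [320.86666667 249.46666667]
[ 0.50256789 -0.0460252   0.176     ]
```

View pics/crop.png

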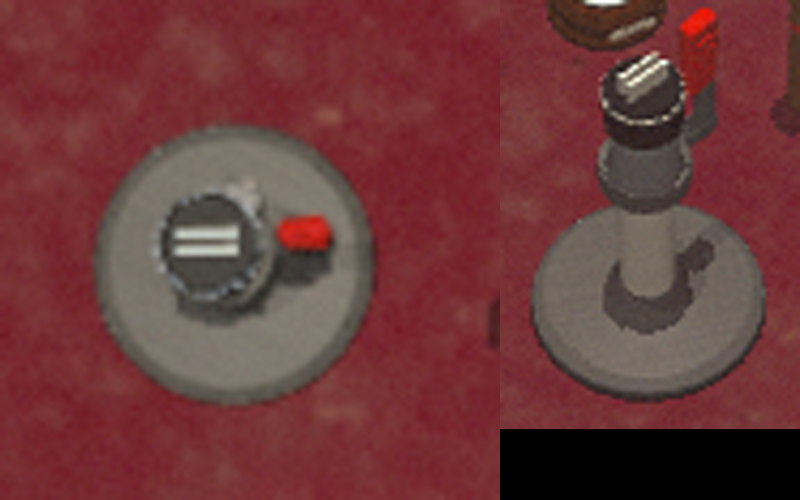

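The enlarged crop confirms it: the large grey stand with black head at top px (272.4,278.7), which matches the projected head axis (272.2,278.7). The red lever is at top px (289.5,276), 35.7 mm from the axis as it must be (34.5), pointing along about -1.50 rad. A finger behind it (clockwise) at about -2.15 rad means yaw ≈ -0.58. I'll lift and move above it.

```bash
python3 -m pendant '[[[0,0,3],0],[[0,0,3],0],[[1.7,2.6,0],-0.045],[[1.7,2.6,0],-0.045],[[1.7,2.6,0],-0.045],[[1.7,2.6,0],-0.045],[[1.7,2.6,0],-0.045],[[1.7,2.6,0],-0.045],[[1.7,2.6,0],-0.045],[[1.7,2.6,0],-0.045],[[1.7,2.6,0],-0.045],[[1.7,2.6,0],-0.045],[[1.7,2.6,0],-0.045],[[1.7,2.6,0],-0.045],[[1.7,2.6,0],-0.045],[[1.7,2.6,0],-0.045],[[1.7,2.6,0],-0.045],[[1.7,2.6,0],-0.045],[[1.7,2.6,0],-0.045],[[1.7,2.6,0],-0.045]]' 1 && python3 -m pendant '[[[2,2.5,0],-0.05],[[2,2.4,0],0],[[0,0,0],0],[[0,0,0],0]]'
python3 - <<'E'
from h import *
c=ctrl.camera("wrist"); cv2.imwrite("pics/w1.png",c["color"][:,:,::-1])
o=ctrl.get_obs(); print(o["qpos"],o["ee_pos"],o["eef_rot"],c["intrinsics"].tolist())
K,T=c["intrinsics"],c["camera_from_world"]
def pf(p):
    q=T[:3,:3]@np.array(p)+T[:3,3]; th=np.arctan2(np.hypot(q[0],q[1]),q[2]); r=np.hypot(q[0],q[1])
    return K[0,0]*th*q[:2]/r+K[:2,2]
for p in([.5,-.0104,.184],[.5,-.0104,.16],[.5,-.0104,.13],[.5,-.0104,.014],[.5025,-.045,.176],o["ee_pos"]): print(p,pf(p))
E
```

```text
time_s: 1.87
ee_pos: [0.4605, -0.0584, 0.2654]
eef_rot: [-3.142, -0.0, -0.528]
force: [0.4, -0.4, 0.4]
grip_width: 0.094
grip_force: 0.0
time_s: 2.2
ee_pos: [0.5002, -0.0101, 0.2649]
eef_rot: [3.141, 0.001, -0.574]
force: [-0.4, -0.5, -1.0]
grip_width: 0.0941
grip_force: 0.0
[-9.50065245e-02  1.46532213e-01  1.56929057e+00 -1.38988985e-04
  1.42658924e+00  2.05095015e+00] [ 0.49982628 -0.01090174  0.26507638] [ 3.14109220e+00  6.63189455e-04 -5.75140481e-01] [[371.64829954431775, 0.0, 323.2075515015897], [0.0, 371.64829954431775, 245.6652972041558], [0.0, 0.0, 1.0]]
[0.5, -0.0104, 0.184] [325.03180078 251.19258945]
[0.5, -0.0104, 0.16] [324.86220727 243.74671993]
[0.5, -0.0104, 0.13] [324.68440777 235.96192137]
[0.5, -0.0104, 0.014] [324.22070428 215.76064137]
[0.5025, -0.045, 0.176] [362.62529086 220.97690328]
[ 0.49982628 -0.01090174  0.26507638] [326.90452851 289.43592811]
```

View pics/w1.png

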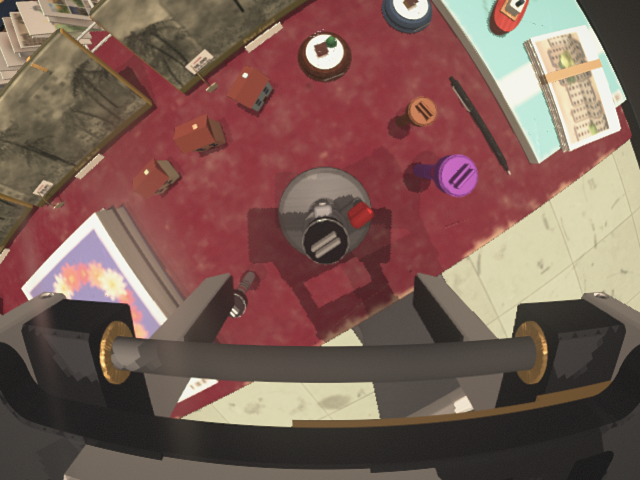

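The head at wrist px (325,242) agrees with the prediction (325,244). The lever at (361,213) is about 38° counter-clockwise of the right finger, so it is the side wanted. I'll turn a little further back for clearance and descend.

```bash
python3 -m pendant '[[[0,0.05,-2],-0.06],[[0,0,-2],-0.06],[[0,0,-2],0],[[0,0,-2],0],[[0,0,-2],0],[[0,0,-1.5],0],[[0,0,-1],0],[[0,0,-0.4],0],[[0,0,0],0],[[0,0,0],0]]' 1 && python3 -m pendant '[[[0,0,0],0],[[0,0,0],0],[[0,0,0],0],[[0,0,0],0],[[0,0,0],0],[[0,0,0],0],[[0,0,0],0],[[0,0,0],0],[[0,0,0],0],[[0,0,0],0],[[0,0,0],0],[[0,0,0],0]]' 0.3 30
python3 - <<'E'
from h import *
b,K,T=cam("scene")
cv2.imwrite("pics/s1.png",cv2.resize(b[180:360,230:400],None,fx=3,fy=3)[:,:,::-1])
o=ctrl.get_obs(); print(o["ee_pos"],o["force"],o["grip_width"])
E
```

```text
time_s: 3.08
ee_pos: [0.5002, -0.0108, 0.1372]
eef_rot: [-3.141, -0.001, -0.697]
force: [-0.8, -0.0, -0.5]
grip_width: 0.0941
grip_force: 0.0
time_s: 4.08
ee_pos: [0.5, -0.0105, 0.1364]
eef_rot: [3.142, 0.0, -0.696]
force: [-0.1, -0.4, -0.1]
grip_width: 0.0354
grip_force: 30.0
[ 0.49996898 -0.01048517  0.13642511] [-0.3235664  -0.23094685  0.2288083 ] 0.03514936096639697
```

Gripped on the head (35 mm, 30 N, no side force). Next I'll draw it up 30 mm.

```bash
python3 -m pendant '[[[0,0,0.5],0],[[0,0,0.5],0],[[0,0,0.5],0],[[0,0,0.5],0],[[0,0,0.5],0],[[0,0,0.5],0],[[0,0,0],0],[[0,0,0],0],[[0,0,0],0]]' 0.3 40
python3 - <<'E'
from h import *
b,K,T=cam("scene")
z=[]
for i in range(6): cam("top"); z.append(ctrl.get_obs()["ee_pos"])
print(np.array(z).round(4))
cv2.imwrite("pics/s2.png",cv2.resize(b[200:350,250:380],None,fx=4,fy=4,interpolation=cv2.INTER_CUBIC)[:,:,::-1])
print(proj(K,T,[.5,-.0104,.13]),proj(K,T,[.5,-.0104,.135]))
o=ctrl.get_obs(); print(o["ee_pos"],o["force"],o["grip_width"],o["eef_rot"])
E
```

```text
time_s: 4.88
ee_pos: [0.4999, -0.0105, 0.1662]
eef_rot: [3.141, 0.0, -0.696]
force: [0.7, -0.1, -2.9]
grip_width: 0.0355
grip_force: 40.0
[[ 0.4999 -0.0105  0.1662]
 [ 0.4999 -0.0105  0.1662]
 [ 0.4999 -0.0105  0.1662]
 [ 0.4999 -0.0105  0.1663]
 [ 0.4999 -0.0105  0.1663]
 [ 0.5    -0.0105  0.1663]]
[307.82953178 275.79389914] [307.78382001 274.12290687]
[ 0.49997072 -0.01049869  0.16633177] [ 0.23614453 -0.12998174 -3.10854852] 0.03498255136770422 [ 3.14150106e+00  1.32060140e-04 -6.96241520e-01]
```

View pics/s2.png

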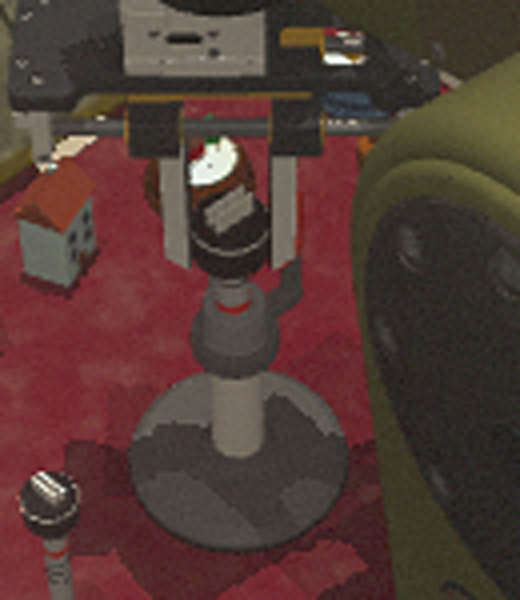

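The picture (4x crop) shows the head held high, with the red ring at the collar's top edge at crop px (232,308). The lift reads 29.9 mm. Now I'll sweep counter-clockwise.

```bash
python3 -m pendant '[[[0,0,0.01],0.06],[[0,0,0],0.06],[[0,0,0],0.06],[[0,0,0],0.06],[[0,0,0],0.06],[[0,0,0],0.06],[[0,0,0],0.06],[[0,0,0],0.06],[[0,0,0],0.06],[[0,0,0],0.06],[[0,0,0],0]]'
python3 - <<'E'
from h import *
o=ctrl.get_obs(); print(o["ee_pos"],o["force"],o["moment"],o["eef_rot"])
E
python3 -m pendant '[[[0,0,0],0.05],[[0,0,0],0.05],[[0,0,0],0.05],[[0,0,0],0.05],[[0,0,0],0.05],[[0,0,0],0.05],[[0,0,0],0]]'
python3 - <<'E'
from h import *
o=ctrl.get_obs(); print(o["ee_pos"],o["force"],o["moment"],o["eef_rot"])
c=ctrl.camera("wrist"); cv2.imwrite("pics/w3.png",cv2.resize(c["color"][130:330,190:460],None,fx=2.5,fy=2.5)[:,:,::-1])
E
```

```text
time_s: 6.15
ee_pos: [0.4996, -0.0107, 0.1664]
eef_rot: [3.141, 0.001, -0.093]
force: [-2.7, -0.9, -3.4]
grip_width: 0.0351
grip_force: 40.4
[ 0.49957982 -0.01066142  0.16636769] [-2.71833205 -0.94671349 -3.44323194] [-0.30724261  0.61995069 -0.05955735] [ 3.14119208e+00  1.16137515e-03 -9.34635683e-02]
time_s: 6.73
ee_pos: [0.4992, -0.0109, 0.1663]
eef_rot: [3.141, 0.002, 0.205]
force: [-6.0, -3.9, -1.1]
grip_width: 0.0348
grip_force: 40.6
[ 0.49923881 -0.01091957  0.16628639] [-6.02124318 -3.85635128 -1.10615772] [-0.85568329  1.29574323 -0.15345409] [3.14126078e+00 2.28841125e-03 2.04567921e-01]
```

View pics/w3.png

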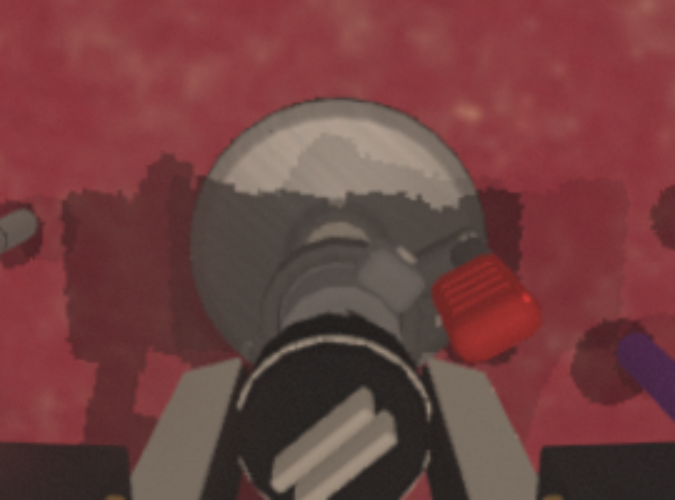

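The lever is on the leading side of the right finger (crop px 485,310) and moving, in its stiff last third. I'll continue in small steps.

```bash
for i in 1; do python3 -m pendant '[[[0,0,0.01],0.03],[[0,0,0],0.03],[[0,0,0],0.03],[[0,0,0],0]]'; done; python3 -c "
from h import *
o=ctrl.get_obs();print(o['moment'])"; python3 -m pendant '[[[0,0,0],0.03],[[0,0,0],0.03],[[0,0,0],0]]'; python3 -c "
from h import *
o=ctrl.get_obs();print(o['moment'])"
```

```text
time_s: 7.12
ee_pos: [0.4991, -0.0111, 0.1663]
eef_rot: [3.141, 0.003, 0.293]
force: [-7.5, -5.2, -1.4]
grip_width: 0.035
grip_force: 40.7
[-1.15830863  1.47662074 -0.13031698]
time_s: 7.37
ee_pos: [0.499, -0.0112, 0.1663]
eef_rot: [3.141, 0.003, 0.353]
force: [-8.7, -5.8, -1.4]
grip_width: 0.0349
grip_force: 40.7
[-1.22077597  1.58748799 -0.18714623]
```

```bash
python3 -m pendant '[[[0,0,0],0.03],[[0,0,0],0.03],[[0,0,0],0]]'; python3 -m pendant '[[[0,0,0],0.03],[[0,0,0],0.03],[[0,0,0],0]]'; python3 - <<'E'
from h import *
o=ctrl.get_obs(); print(o["moment"])
a,K,T=cam("top"); cv2.imwrite("pics/t4.png",cv2.resize(a[235:325,220:340],None,fx=5,fy=5)[:,:,::-1])
c=ctrl.camera("wrist"); cv2.imwrite("pics/w4.png",cv2.resize(c["color"][130:330,190:460],None,fx=2.5,fy=2.5)[:,:,::-1])
E
```

```text
time_s: 7.62
ee_pos: [0.4986, -0.0116, 0.1662]
eef_rot: [3.141, 0.004, 0.413]
force: [-12.3, -9.6, 0.5]
grip_width: 0.0353
grip_force: 42.7
time_s: 7.87
ee_pos: [0.4981, -0.0122, 0.1662]
eef_rot: [3.141, 0.006, 0.472]
force: [-16.9, -14.6, 2.5]
grip_width: 0.0355
grip_force: 46.4
[-2.6939621   3.10083307 -0.58984504]
```

View pics/w4.png

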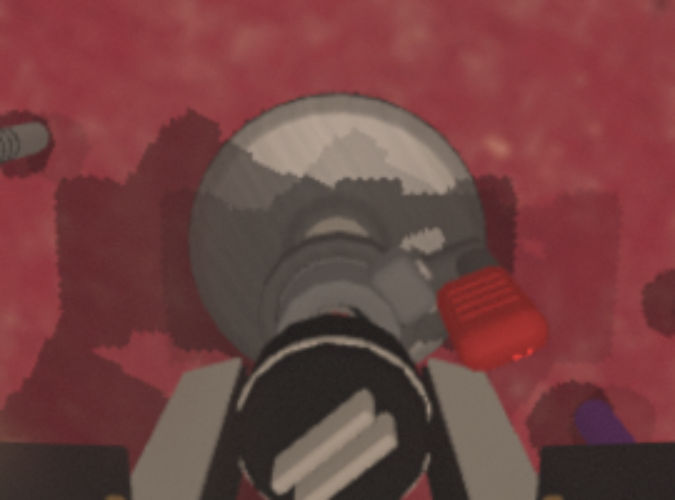

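The lever stands still now while the finger presses: force went from 10 to 22 N between yaw 0.35 and 0.47, and the red grip (492,318) has slipped back relative to the hand. I'll check the lever angle numerically against the calibration.

```bash
python3 - <<'E'
from h import *
from scipy.optimize import minimize_scalar
import itertools
c=ctrl.camera("wrist"); K,T=c["intrinsics"],c["camera_from_world"]
h=cv2.cvtColor(c["color"],cv2.COLOR_RGB2HSV)
r=(((h[...,0]<5)|(h[...,0]>175))&(h[...,1]>205)&(h[...,2]>150)).astype(np.uint8)
r[:200]=0;r[300:]=0;r[:,:350]=0;r[:,420:]=0
r=cv2.morphologyEx(r,cv2.MORPH_OPEN,np.ones((3,3),np.uint8))
nn,l,s,ce=cv2.connectedComponentsWithStats(r); i=1+np.argmax(s[1:,4]); print(s[i],ce[i])
obs=l==i
def pf(p):
    q=(T[:3,:3]@np.array(p).T).T+T[:3,3]; rr=np.hypot(q[:,0],q[:,1]); th=np.arctan2(rr,q[:,2])
    return K[0,0]*(th/rr)[:,None]*q[:,:2]+K[:2,2]
def mask(a,ax):
    p=[[ax[0]+R*np.cos(a)-t*np.sin(a),ax[1]+R*np.sin(a)+t*np.cos(a),z] for R in(.025,.044) for t in(-.005,.005) for z in(.13,.176)]
    m=np.zeros((480,640),np.uint8); cv2.fillConvexPoly(m,cv2.convexHull(pf(np.array(p)).round().astype(np.int32)),1); return m>0
for ax in((.5,-.0104),(.499,-.0104),(.501,-.0104),(.5,-.0115),(.5,-.0094)):
    best=max(((mask(a,ax)&obs).sum()/(mask(a,ax)|obs).sum(),a) for a in np.arange(-1.6,-.4,.02)); print(ax,best)
o=ctrl.get_obs(); print(o["ee_pos"],o["force"],o["eef_rot"])
E
```

```text
Traceback (most recent call last):
ValueError: attempt to get argmax of an empty sequence
```

View pics/t4.png

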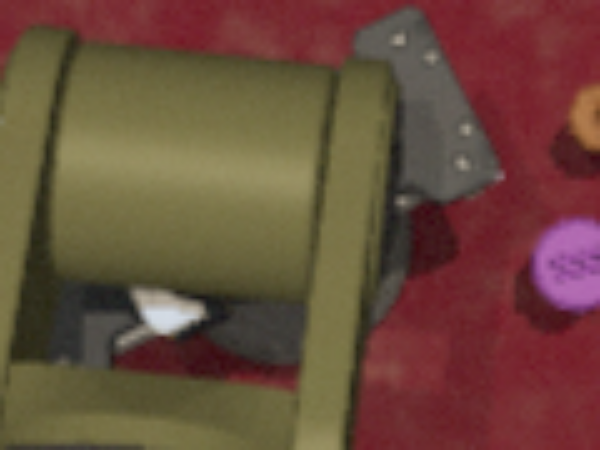

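The arm hides the stand in the top view, so I'll redo the wrist measurement with a looser red threshold.

```bash
python3 - <<'E'
from h import *
c=ctrl.camera("wrist"); K,T=c["intrinsics"],c["camera_from_world"]
col=c["color"].astype(int); print(col[257,387],col[245,385],col[200,300])
r=((col[...,0]-np.maximum(col[...,1],col[...,2])>105)).astype(np.uint8)
r[:200]=0;r[300:]=0;r[:,:350]=0;r[:,425:]=0
r=cv2.morphologyEx(r,cv2.MORPH_OPEN,np.ones((3,3),np.uint8))
nn,l,s,ce=cv2.connectedComponentsWithStats(r); i=1+np.argmax(s[1:,4]); print(s[i],ce[i])
obs=l==i
def pf(p):
    q=(T[:3,:3]@np.array(p).T).T+T[:3,3]; rr=np.hypot(q[:,0],q[:,1]); th=np.arctan2(rr,q[:,2])
    return K[0,0]*(th/rr)[:,None]*q[:,:2]+K[:2,2]
def mask(a,ax):
    p=[[ax[0]+R*np.cos(a)-t*np.sin(a),ax[1]+R*np.sin(a)+t*np.cos(a),z] for R in(.025,.044) for t in(-.005,.005) for z in(.13,.176)]
    m=np.zeros((480,640),np.uint8); cv2.fillConvexPoly(m,cv2.convexHull(pf(np.array(p)).round().astype(np.int32)),1); return m>0
for ax in((.5,-.0104),(.499,-.0104),(.501,-.0104),(.5,-.0115),(.5,-.0094)):
    print(ax,max(((mask(a,ax)&obs).sum()/(mask(a,ax)|obs).sum(),a) for a in np.arange(-1.6,-.4,.02)))
o=ctrl.get_obs(); print(o["ee_pos"],o["force"],o["eef_rot"])
E
```

```text
[128  40  39] [140  44  43] [101  90  83]
[379 256  27  17 234] [392.62820513 264.5042735 ]
(0.5, -0.0104) (np.float64(0.14130434782608695), np.float64(-0.6399999999999992))
(0.499, -0.0104) (np.float64(0.14233576642335766), np.float64(-0.6399999999999992))
(0.501, -0.0104) (np.float64(0.14294441050702505), np.float64(-0.6399999999999992))
(0.5, -0.0115) (np.float64(0.14199029126213591), np.float64(-0.6399999999999992))
(0.5, -0.0094) (np.float64(0.14303329223181258), np.float64(-0.6399999999999992))
[ 0.49808539 -0.01224351  0.16621656] [-16.49508153 -13.53873752   3.08589965] [3.14137457 0.00603861 0.47015783]
```

```bash
python3 - <<'E'
from h import *
c=ctrl.camera("wrist"); K,T=c["intrinsics"],c["camera_from_world"]
col=cv2.GaussianBlur(c["color"],(3,3),0).astype(int); print(col[160,330],col[245,425],col[290,340])
r=((col[...,0]>2.5*col[...,1])&(col[...,2]-col[...,1]<5)&(col[...,0]>70)).astype(np.uint8)
r[:200]=0;r[300:]=0;r[:,:350]=0;r[:,425:]=0
r=cv2.morphologyEx(r,cv2.MORPH_OPEN,np.ones((3,3),np.uint8))
nn,l,s,ce=cv2.connectedComponentsWithStats(r); i=1+np.argmax(s[1:,4]); print(s[i],ce[i])
obs=l==i
def pf(p):
    q=(T[:3,:3]@np.array(p).T).T+T[:3,3]; rr=np.hypot(q[:,0],q[:,1]); th=np.arctan2(rr,q[:,2])
    return K[0,0]*(th/rr)[:,None]*q[:,:2]+K[:2,2]
def mask(a,ax):
    p=[[ax[0]+R*np.cos(a)-t*np.sin(a),ax[1]+R*np.sin(a)+t*np.cos(a),z] for R in(.025,.044) for t in(-.005,.005) for z in(.13,.176)]
    m=np.zeros((480,640),np.uint8); cv2.fillConvexPoly(m,cv2.convexHull(pf(np.array(p)).round().astype(np.int32)),1); return m>0
for ax in((.5,-.0104),(.499,-.0104),(.501,-.0104),(.5,-.0115),(.5,-.0094)):
    print(ax,max(((mask(a,ax)&obs).sum()/(mask(a,ax)|obs).sum(),a) for a in np.arange(-1.6,-.4,.02)))
E
```

```text
[144  63  66] [127  49  56] [56 51 46]
[ 366  237   44   41 1298] [386.72727273 257.61710324]
(0.5, -0.0104) (np.float64(0.7715311004784688), np.float64(-0.7199999999999993))
(0.499, -0.0104) (np.float64(0.7235157159487776), np.float64(-0.6999999999999993))
(0.501, -0.0104) (np.float64(0.7629411764705882), np.float64(-0.7399999999999993))
(0.5, -0.0115) (np.float64(0.7813253012048192), np.float64(-0.6799999999999993))
(0.5, -0.0094) (np.float64(0.7346938775510204), np.float64(-0.6999999999999993))
```

The lever reads -0.70 ± 0.04 rad, i.e. 0.80 from its start at -1.50, so it is at its stop. I'll ease the push a little and check the ring.

```bash
python3 -m pendant '[[[0,0,0],-0.03],[[0,0,0],-0.03],[[0,0,0],0],[[0,0,0],0]]'; python3 - <<'E'
from h import *
b,K,T=cam("scene"); print(proj(K,T,[.5,-.0104,.13]))
cv2.imwrite("pics/s5.png",cv2.resize(b[230:330,265:355],None,fx=6,fy=6,interpolation=cv2.INTER_CUBIC)[:,:,::-1])
E
```

```text
time_s: 8.45
ee_pos: [0.4986, -0.0116, 0.1662]
eef_rot: [3.141, 0.004, 0.411]
force: [-11.2, -8.6, 0.7]
grip_width: 0.035
grip_force: 42.7
[307.82953178 275.79389914]
```

View pics/s5.png

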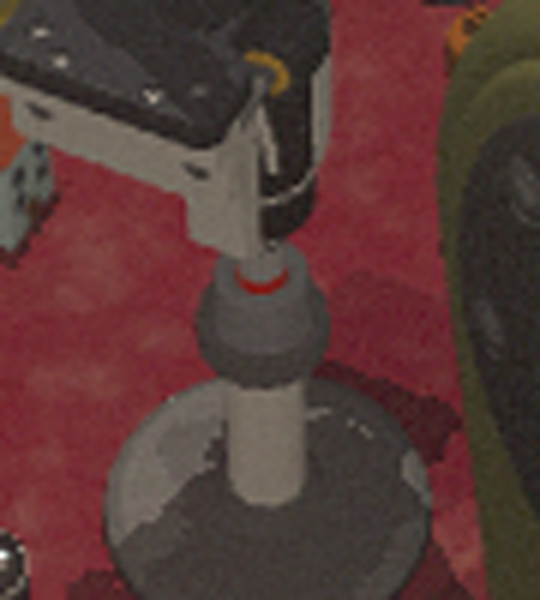

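The full 5 mm red ring shows just at the collar's edge (crop px 262,288, about 10 px tall, as expected). The post is still gripped at 0.1662 (start 0.1364 + 29.8 mm). Handing in.

```bash
python3 -c "
from station import ctrl
print(ctrl.hand_in())"
```

```text
the job is handed in; nothing more can be done
None
```

The job is handed in: the post was raised 29.8 mm (target 30 mm) to its mark and is still gripped by its head, with the lever measured at about 0.80 rad (±0.04), its stop; no contact with the souvenirs was noticed, though I did not re-check each one.

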